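# Put the booth's devices back in their own chargers

### The arm

A 6-joint arm with a two-finger parallel gripper is mounted at the origin on the work surface. World frame = base frame: x ahead of the robot, y to its left, z up, the work surface at z = 0. Lengths are in m, angles in rad, forces in N, time in s.
With the tool pointing down it reaches from about 0.35 to 0.975 m from the base axis. Payload 17.4 kg.
Tool frame: the origin (TCP) lies where the fingers leave the gripper's body, on its centre line; the fingertips stand 73 mm ahead of it and the grasp point (between the pads) lies 54 mm ahead of it; z points along the fingers, y is the direction in which the jaws open and shut (so a half turn about z gives the same grasp; the last joint's range is limited). The gripper opens to 85 mm and grips with 20 to 120 N. Pads are 22 mm wide; open, the fingers measure 114 mm over their backs; the gripper's body (76 mm by 85 mm) begins 54 mm behind the grasp point. The pads swing forward as they close: fully open they stand 13 mm farther back than shut.
Start: joints at [-1.386, 0.116, 1.442, -0, 1.584, -0.038], TCP at [0.149, -0.658, 0.304] pointing down, gripper open.
Joint ranges: [-2.83, 2.83], [-0.83, 2.19], [0.07, 2.5], [-1.14, 4.28], [0.01, 3], [-2.97, 2.97]. Speed limits (rad/s): [1.89, 1.89, 2.22, 3.14, 3.14, 3.14].

### API

Orientations are given as [roll, pitch, yaw] about the fixed x, y, z axes, in that order (R = Rz(yaw) Ry(pitch) Rx(roll)).
In Python, from plant import * gives the robot as it stands. The module is installed in compiled form; this text tells all that it offers.
- The arm moves only by the tool move_arm, never from a script. Its argument "motion" is a list that holds one entry, the list of rows, each a list of 7 numbers: the shift along the tool's x, y, z in mm, then the turn, a rotation vector about the tool's x, y, z in degrees, then the opening, from -1 (shut) to 1 (fully open). A call has 1 to 20 rows; each row shifts and turns the commanded pose from where the row before left it, along the tool's axes as they then stand; what a row does not reach is not made up. A row lasts 1/8 s, in which the tool goes at most 62.5 mm and 10.7 degrees, less where a joint would pass 70% of its speed; a pose out of reach is approached as far as the arm can. A call with a gripper value outside its range is refused whole. The fingers move at their own pace and stop on an object; "newtons" is the grip in N (left out, the last holds). Time passes only in rows, so rows that do not move let the fingers close. It gives the time, the measured TCP pose, the force and the opening at its end, in the units of the state.
- observe(): the state, without advancing time (a new reading comes with each control period).
- read_camera(name): name is "side" or "top" or "wrist"; returns a dict with "color" (420x560x3 uint8, red, green, blue), "fx", "fy", "cx", "cy" (pixels), "R" (3x3) and "t" (3): a world point X has camera coordinates R X + t; the wrist camera has in their place "tool_from_camera" (4x4, takes a point from camera to tool coordinates, whose origin is the TCP and whose axes are the flange's). Camera axes: x right, y down, z forward; pixel columns grow to the right and rows downward; lengths in m; the calibration is good to about 2 mm. A picture is of the moment at which its call begins: read the wrist's pose just before it. There is no depth.
- job_done(): hands the job in, once; it reports no verdict.
Trained networks look in a picture, given as the dict that the camera call returned (one of the last four; its "shot" number tells which), for a name from the list of things; names that differ only in an ending like _2 or _b are one class to them, and where a whole thing is asked for, a point or a joint stands for the part that bears it (a point fixed in the world has none). Each returns a list of dicts, best first, with "score" (0 to 1); they miss things now and then, are a little off and sometimes report something else, mostly with a low value. They report only what shows in the picture. A call takes as long as a camera call. They do not tell look-alikes from the thing itself.
- trace(name, picture): "region" (420x560 bool, what is visible of it) and "bbox" ([left, top, right, bottom] in pixels, round what is visible of it).
- mark_of(name, picture): "uv" ([column, row] in pixels: a listed point, or the origin of a listed thing).
The state is a dict: "t": time; "joints": joint angles; "qvel": joint speeds; "joint_efforts": joint torques, N m; "eef_pos": TCP position; "tool_rot": TCP orientation; "ft_force": force on the tool from outside, world axes, zero at the start; "ft_torque": the same for the moment, N m; "width": finger opening in m.
Only numpy, scipy, OpenCV 4.12 (cv2) and the standard library are available. Lean on these libraries where they do the work, as an engineer would, in place of code of your own. Each camera call takes 0.05 s, during which the arm holds its last target. There are 200 camera calls.

### The job

The last shift left the torch, the radio and the battery pack in each other's chargers: move each into the cradle whose pocket has its own shape (torch in the round one, radio in the oblong one, battery pack in the square one), standing upright and fully down inside the lip. All cradles are taken, so park one device on the empty cork pad on the way and let go of it there; never stand anything on the bare desk. Set the devices down gently, do not tip them over, and leave the flask and the orange crate where they are.

Things in the scene. Friction and masses are not known exactly. Their poses are not given: they have to be found in the camera images.
- torch: Hand torch standing on its tail: round, dark metal, 110 mm tall, lens facing up. Diameter 50 mm at the foot (0 to 24 mm up) and at the head (80 to 110 mm up), 42 mm at the waist between. About 0.25 kg (varies). Starts in the square cradle, where it does not belong. Origin: centre of its underside, z up along the device. Any of the devices may be turned either way in its cradle.
- radio: Two-way radio standing upright: oblong black block, 58 mm along its x, 30 mm along its y, 105 mm tall; on top a stub antenna (10 mm thick, 22 mm high) 20 mm towards +x and a small knob (12 mm thick, 9 mm high) 19 mm towards -x. About 0.25 kg (varies). Starts in the round cradle, where it does not belong. Origin: centre of its underside, z up along the device. Any of the devices may be turned either way in its cradle.
- pack: Spare battery pack standing upright: plain square black block with a grey band, 40 x 40 mm, 90 mm tall, two brass contact strips along its x on top. About 0.35 kg (varies). Starts in the oblong cradle, where it does not belong. Origin: centre of its underside, z up along the device. Any of the devices may be turned either way in its cradle.
- round_cradle: The torch's charging cradle: round cup, 84 mm outside, round pocket 70 mm across. Fixed to the desk, grey plastic, with a small black tab with a white dot on its -x side (tab 12 mm high). Floor 8 mm above the desk, lip all round rising to 20 mm above the desk. Origin: centre of its underside, on the desk; z up.
- square_cradle: The battery pack's charging cradle: square cup, 72 x 72 mm outside, square pocket 56 x 56 mm with sides along its x and y. Fixed to the desk, grey plastic, with a small black tab with a white dot on its -x side (tab 12 mm high). Floor 8 mm above the desk, lip all round rising to 20 mm above the desk. Origin: centre of its underside, on the desk; z up.
- oblong_cradle: The radio's charging cradle: oblong cup, 90 mm (its x) by 62 mm (its y) outside, pocket 74 mm along x by 46 mm along y. Fixed to the desk, grey plastic, with a small black tab with a white dot on its -x side (tab 12 mm high). Floor 8 mm above the desk, lip all round rising to 20 mm above the desk. Origin: centre of its underside, on the desk; z up.
- pad: Parking pad: empty flat light-brown cork square, 100 x 100 mm, 8 mm thick, fixed to the desk. Origin: centre of its underside; its top is 8 mm above.
- flask: Bystander: upright drinking flask, dark, 64 mm across, 180 mm tall. Origin: centre of its underside. To be left alone.
- crate: Bystander: orange plastic crate 200 mm (its x) by 140 mm (its y), 70 mm tall, filled with small blue and green boxes. Origin: centre of its underside. To be left alone.
There are look-alikes about, which are no part of the job. Leave any pink or purple look-alike of the torch alone. What is shaped like the square_cradle but green is not meant.

How it is judged:
On the way:
1. one device stands upright, released, on the cork pad (((horizontal distance between torch and pad below 0.045 m and z of torch in the frame of pad below 0.011 m and angle between torch's own z axis and vertical below 0.1 rad and contact force between the fingers and torch below 0.1 N and linear speed of torch below 0.03 m/s) or (horizontal distance between radio and pad below 0.045 m and z of radio in the frame of pad below 0.011 m and angle between radio's own z axis and vertical below 0.1 rad and contact force between the fingers and radio below 0.1 N and linear speed of radio below 0.03 m/s) or (horizontal distance between pack and pad below 0.045 m and z of pack in the frame of pad below 0.011 m and angle between pack's own z axis and vertical below 0.1 rad and contact force between the fingers and pack below 0.1 N and linear speed of pack below 0.03 m/s))), for 0.2 s.
At the end, for the whole second after the job is handed in: The torch stands in the round cradle, the radio in the oblong one and the battery pack in the square one: each within 13 mm of its cradle's centre, its underside on the cradle floor (less than 11 mm above the desk), upright within 0.1 rad, released and at rest (horizontal distance between torch and round_cradle below 0.013 m and z of torch in the frame of round_cradle below 0.011 m and angle between each of torch, radio, pack's own z axis and vertical below 0.1 rad and linear speed of each of torch, radio, pack below 0.02 m/s and horizontal distance between radio and oblong_cradle below 0.013 m and z of radio in the frame of oblong_cradle below 0.011 m and horizontal distance between pack and square_cradle below 0.013 m and z of pack in the frame of square_cradle below 0.011 m); the robot touches nothing.
It fails at once if a device is tipped over (more than 0.6 rad from upright) (angle between any of torch, radio, pack's own z axis and vertical above 0.6 rad).
It fails at once if a device is stood on the bare desk (height (world z) of any of torch, radio, pack below 0.004 m).
It fails at once if a device is slammed down: more than 70 N on a cradle or the pad (contact force between any of torch, radio, pack and round_cradle above 70 N or contact force between any of torch, radio, pack and oblong_cradle above 70 N or contact force between any of torch, radio, pack and square_cradle above 70 N or contact force between any of torch, radio, pack and pad above 70 N).
It fails at once if the flask or the crate is shifted by more than 20 mm (distance of any of flask, crate from where it was at the start of the episode above 0.02 m).
It also fails if it takes over 109 s, if anything falls off the work surface, if the arm or the gripper's body presses on something with over 40 N, if the wrist force passes 120 N, or if a joint passes its speed limit or range.

## Working session

There is one attempt and no reset: what is moved stays moved. The work goes in short steps, Python scripts to look and compute and a tool call to move; the robot and the scene stay as the last step left them, time stands still between calls to the robot, and variables do not carry over. Pictures are saved under pics/ and viewed, about 12 in all and at most 16, crops included, and the job is handed in when it is done.

Besides the shell and the picture viewer there is one more tool, called after "Request:" in YAML: its name, and indented under it one key for each argument. move_arm: Moves the arm, as the interface text tells. Its arguments: {"type":"object","properties":{"motion":{"type":"array"},"newtons":{"type":"number"}},"required":["motion"]}

```bash
mkdir -p pics; cat > h.py <<'E'
from plant import *
import numpy as np, cv2
def snap(n,f=None):
    p=read_camera(n)
    if f: cv2.imwrite('pics/'+f,p['color'][:,:,::-1])
    return p
def ray(p,uv,z):
    R=np.array(p['R']);t=np.array(p['t'])
    d=R.T@np.array([(uv[0]-p['cx'])/p['fx'],(uv[1]-p['cy'])/p['fy'],1]); c=-R.T@t
    return c+d*(z-c[2])/d[2]
def proj(p,X):
    c=np.array(p['R'])@np.array(X)+np.array(p['t']); return np.array([p['fx']*c[0]/c[2]+p['cx'],p['fy']*c[1]/c[2]+p['cy']])
E
python3 - <<'E'
from h import *
s=observe();print(s['t'],s['eef_pos'],s['tool_rot'],s['width'])
for c in ('top','side'):
    p=snap(c,c+'0.png');print(c,-np.array(p['R']).T@p['t'])
    for n in ['torch','radio','pack','round_cradle','square_cradle','oblong_cradle','pad','flask','crate']:
        for m in mark_of(n,p)[:3]:
            print(n,round(m['score'],2),np.round(m['uv']),np.round(ray(p,m['uv'],0.008 if n in('torch','radio','pack') else 0),3)[:2])
E
```

```text
0.0 [ 0.14912172 -0.65821586  0.30316726] [-3.14044927e+00 -7.37796642e-05  2.22795155e-01] 0.0851694019721753
top [0.40270245 0.04500384 1.17529824]
torch 0.79 [319. 166.] [ 0.712 -0.046]
torch 0.66 [330. 210.] [ 0.599 -0.073]
torch 0.58 [289. 198.] [0.627 0.03 ]
radio 0.84 [290. 276.] [0.432 0.022]
pack 0.7 [293. 277.] [0.431 0.017]
pack 0.63 [238. 196.] [0.631 0.158]
pack 0.53 [431. 189.] [ 0.659 -0.331]
round_cradle 0.95 [291. 277.] [0.431 0.022]
square_cradle 0.8 [381. 173.] [ 0.7   -0.206]
square_cradle 0.64 [325. 212.] [ 0.594 -0.062]
oblong_cradle 0.84 [239. 200.] [0.621 0.154]
pad 0.73 [370. 265.] [ 0.463 -0.174]
flask 0.73 [430. 186.] [ 0.667 -0.33 ]
crate 0.87 [151. 199.] [0.619 0.375]
crate 0.26 [237. 199.] [0.624 0.161]
side [0.40289672 0.80968937 0.8031256 ]
torch 0.93 [284. 190.] [ 0.597 -0.067]
torch 0.87 [266. 212.] [0.628 0.031]
torch 0.77 [241. 188.] [ 0.723 -0.047]
radio 0.88 [337. 217.] [0.434 0.012]
pack 0.82 [251. 245.] [0.636 0.157]
square_cradle 0.83 [262. 158.] [ 0.702 -0.213]
square_cradle 0.81 [284. 192.] [ 0.597 -0.067]
oblong_cradle 0.67 [260. 248.] [0.612 0.155]
pad 0.63 [336. 176.] [ 0.457 -0.167]
flask 0.68 [280. 137.] [ 0.669 -0.334]
flask 0.48 [251. 244.] [0.639 0.147]
crate 0.58 [234. 324.] [0.614 0.377]
```

```bash
python3 - <<'E'
import cv2
for c,(x0,y0,x1,y1) in {'top':(200,120,460,310),'side':(190,110,390,270)}.items():
    i=cv2.imread(f'pics/{c}0.png')[y0:y1,x0:x1]; cv2.imwrite(f'pics/{c}0c.png',cv2.resize(i,None,fx=3,fy=3,interpolation=cv2.INTER_CUBIC))
E
```

```text
(no output)
```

View pics/top0c.png

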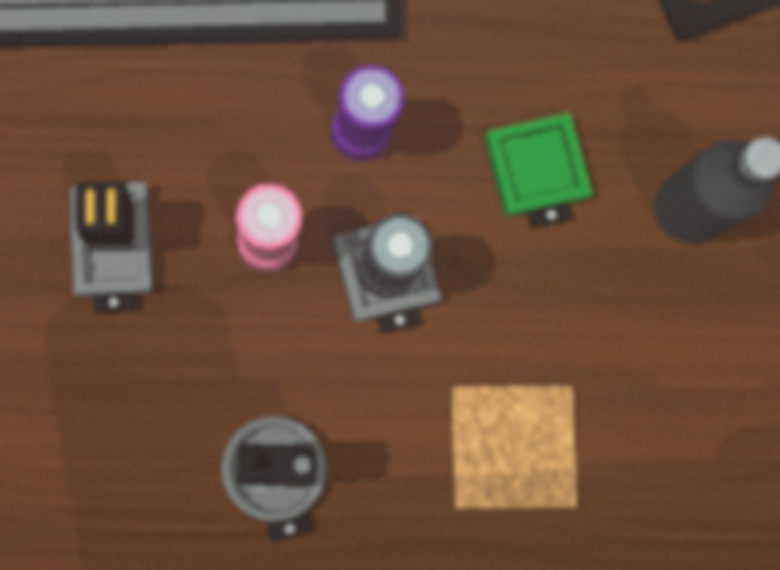

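View pics/side0c.png

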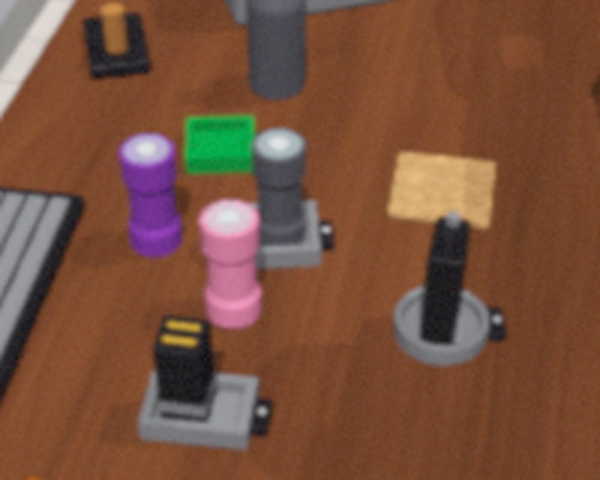

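The top crop shows the grey torch in the grey square cradle at crop pixel (400,246). The pink (268,220) and purple (368,100) torches are look-alikes, and so is the green cradle at (540,165). The pack is in the oblong cradle (100,215), the radio in the round one (273,465), and the pad is at (514,447). The side crop agrees: the grey torch is at (278,190), standing in the grey cup. That is the one meant.

```bash
python3 - <<'E'
from h import *
p=read_camera('top')
def W(u,v,z): return ray(p,(200+(u+.5)/3-.5,120+(v+.5)/3-.5),z)
def show(n,pts,z):
    P=np.array([W(u,v,z)[:2] for u,v in pts]); print(n,'c',np.round(P.mean(0),4))
    if len(P)==4:
        for k in range(4):
            e=P[(k+1)%4]-P[k]; print('   edge %.1f mm dir %.1f deg'%(1e3*np.hypot(*e),np.degrees(np.arctan2(e[1],e[0]))))
show('square',[(335,237),(440,298)],.02); e=W(358,318,.02)-W(440,298,.02); print(np.hypot(*e[:2]),np.degrees(np.arctan2(e[1],e[0])))
show('oblong',[(70,185),(147,183),(152,290),(75,295)],.02)
show('round',[(273,468)],.02)
show('pad',[(452,387),(573,385),(577,507),(456,508)],.008)
show('torch head',[(400,246)],.118)
show('pack strips',[(101,207)],.099); e=W(94,225,.098)-W(93,190,.098);print(np.degrees(np.arctan2(e[1],e[0])))
show('antenna',[(303,465)],.135);show('knob',[(262,462)],.122);show('radio top',[(238,445),(316,445),(316,485),(238,485)],.113)
w=read_camera('wrist');print(np.round(w['tool_from_camera'],3),w['fx'])
E
```

```text
square c [ 0.5998 -0.0697]
0.07001420259757511 104.96964978695472
oblong c [0.6196 0.1593]
   edge 63.9 mm dir -87.1 deg
   edge 90.2 mm dir -175.5 deg
   edge 63.2 mm dir 95.0 deg
   edge 92.6 mm dir 4.9 deg
round c [0.4334 0.0219]
pad c [ 0.4551 -0.1765]
   edge 100.5 mm dir -87.9 deg
   edge 99.7 mm dir -179.0 deg
   edge 99.2 mm dir 91.5 deg
   edge 98.7 mm dir 1.8 deg
torch head c [ 0.5998 -0.0695]
pack strips c [0.6289 0.1601]
-176.20994149903171
antenna c [0.4329 0.0024]
knob c [0.435  0.0321]
radio top c [0.4333 0.0208]
   edge 58.1 mm dir -88.9 deg
   edge 29.5 mm dir -179.2 deg
   edge 57.9 mm dir 91.1 deg
   edge 29.5 mm dir 1.3 deg
[[-0.    -0.949 -0.317  0.083]
 [ 1.     0.    -0.    -0.002]
 [ 0.    -0.317  0.949 -0.07 ]
 [ 0.     0.     0.     1.   ]] 315.77760724934217
```

Sizes and sides match: lip edges are about 90 × 63 mm, the radio 58 × 29.5 mm and the pad 100 mm. First move: to hover over the torch with the jaws along world x.

Request:
move_arm:
  motion:
    - [[0, 0, 0, 0, 0, -9.65, 1], [0, 0, 0, 0, 0, -9.65, 1], [0, 0, 0, 0, 0, -9.65, 1], [0, 0, 0, 0, 0, -9.65, 1], [0, 0, 0, 0, 0, -9.65, 1], [0, 0, 0, 0, 0, -9.65, 1], [0, 0, 0, 0, 0, -9.65, 1], [0, 0, 0, 0, 0, -9.65, 1], [49, 37.6, 0, 0, 0, 0, 1], [49, 37.6, 0, 0, 0, 0, 1], [49, 37.6, 0, 0, 0, 0, 1], [49, 37.6, 0, 0, 0, 0, 1], [49, 37.6, 0, 0, 0, 0, 1], [49, 37.6, 0, 0, 0, 0, 1], [49, 37.6, 0, 0, 0, 0, 1], [49, 37.6, 0, 0, 0, 0, 1], [49, 37.6, 0, 0, 0, 0, 1], [49, 37.6, 0, 0, 0, 0, 1], [49, 37.6, 0, 0, 0, 0, 1], [49, 37.6, 0, 0, 0, 0, 1]]
  newtons: 40

```text
t: 3.6
eef_pos: [0.6017, -0.0686, 0.3042]
tool_rot: [3.141, 0.0, 1.57]
ft_force: [0.2, -0.7, 0.5]
width: 0.0858
```

```bash
cat >> h.py <<'E'
from scipy.spatial.transform import Rotation as Ro
def wcam():
    s=observe(); p=read_camera('wrist')
    T=np.eye(4);T[:3,:3]=Ro.from_euler('xyz',s['tool_rot']).as_matrix();T[:3,3]=s['eef_pos']
    M=np.linalg.inv(T@np.array(p['tool_from_camera'])); p['R']=M[:3,:3];p['t']=M[:3,3]
    return s,p
def go(x,y,z,psi):
    s=observe(); y0=s['tool_rot'][2]; e=np.array(s['eef_pos']); d=np.array([x,y,z])-e; a=np.radians(psi)
    t=(np.degrees(y0)-psi+180)%360-180
    print('t %.1f eef %s yaw %.1f roll/pitch %s'%(s['t'],np.round(e,4),np.degrees(y0),np.round(s['tool_rot'][:2],4)))
    print('turn z %.1f, then mm x %.1f y %.1f z %.1f'%(t,1e3*(d[0]*np.cos(a)+d[1]*np.sin(a)),1e3*(d[0]*np.sin(a)-d[1]*np.cos(a)),-1e3*d[2]))
E
python3 - <<'E'
from h import *
s,p=wcam(); im=p['color'][:,:,::-1].copy()
pts={'torchtop':(.6,-.07,.118),'sq':(.6,-.07,.02),'pink':(.628,.031,.118)}
a=np.radians(15);c,sn=np.cos(a),np.sin(a)
sq=[(.5998+.036*(i*c-j*sn),-.0697+.036*(i*sn+j*c),.02) for i,j in((1,1),(1,-1),(-1,-1),(-1,1))]
for i in range(4): cv2.line(im,*[tuple(map(int,proj(p,sq[k%4]))) for k in(i,i+1)],(0,255,0),1)
for k,v in pts.items(): cv2.circle(im,tuple(map(int,proj(p,v))),3,(0,0,255),-1)
cv2.imwrite('pics/w1.png',im); go(.6,-.07,.157,90); print(s['joints'],s['width'])
E
```

```text
t 3.6 eef [ 0.6044 -0.064   0.3034] yaw 90.1 roll/pitch [ 3.1408e+00 -2.1000e-03]
turn z 0.1, then mm x -6.0 y -4.4 z 146.4
[-1.55680070e-01 -3.50654978e-02  1.59676053e+00 -1.07753174e-04
  1.57930664e+00 -1.55331394e-01] 0.08578216247130523
```

View pics/w1.png

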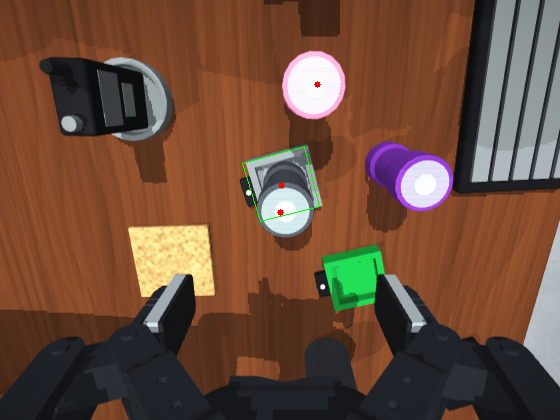

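Wrist view 1: the grey torch head is at (286,211), in the grey cradle at (283,187). The predicted dots and outline lie within about 5 px. The arm was still settling, so I'll remeasure while it is still, also for the pad and the round cradle.

```bash
python3 - <<'E'
from h import *
for i in range(3):
    s,p=wcam(); print(s['t'],np.round(s['eef_pos'],4),np.round(s['tool_rot'],4),np.abs(s['qvel']).max())
hsv=cv2.cvtColor(p['color'],cv2.COLOR_RGB2HSV); g=cv2.cvtColor(p['color'],cv2.COLOR_RGB2GRAY)
# lens disc of the torch head: bright spot near 286,211
roi=g[170:250,240:330]; m=(roi>235).astype(np.uint8); M=cv2.moments(m); uv=(240+M['m10']/M['m00'],170+M['m01']/M['m00'])
print('lens',uv,ray(p,uv,.118),M['m00'])
for n in ['torch','square_cradle','pad','round_cradle','radio']:
    for r in trace(n,p)[:3]: 
        q=cv2.moments(r['region'].astype(np.uint8)); c=(q['m10']/q['m00'],q['m01']/q['m00']); print(n,round(r['score'],2),r['bbox'],np.round(c),np.round(ray(p,c,.01),3)[:2], [np.round(ray(p,m['uv'],.0),3)[:2] for m in mark_of(n,p)[:1]])
E
```

```text
3.65 [ 0.6044 -0.064   0.3034] [ 3.1408e+00 -2.1000e-03  1.5730e+00] 0.1315944813206968
3.7 [ 0.6028 -0.0665  0.3033] [-3.1412e+00 -1.1000e-03  1.5744e+00] 0.0723365996845079
3.75 [ 0.6017 -0.0684  0.3033] [-3.1407e+00 -3.0000e-04  1.5737e+00] 0.054023083620680944
lens (283.55357142857144, 211.03826530612244) [ 0.60207403 -0.068242    0.118     ] 392.0
torch 0.8 [257.3, 160.9, 312.3, 237.3] [285. 202.] [ 0.604 -0.092] [array([ 0.722, -0.048])]
torch 0.78 [282.4, 49.3, 344.6, 119.8] [314.  86.] [0.634 0.037] [array([ 0.722, -0.048])]
torch 0.66 [364.3, 144.3, 456.2, 212.9] [410. 176.] [ 0.749 -0.061] [array([ 0.722, -0.048])]
square_cradle 0.75 [239.2, 145.5, 321.0, 205.3] [278. 173.] [ 0.596 -0.057] [array([ 0.698, -0.199])]
square_cradle 0.57 [314.6, 247.4, 382.5, 312.6] [350. 278.] [ 0.689 -0.195] [array([ 0.698, -0.199])]
square_cradle 0.37 [304.6, 336.7, 349.3, 383.7] [329. 361.] [ 0.667 -0.33 ] [array([ 0.698, -0.199])]
pad 0.86 [128.6, 226.7, 217.8, 295.7] [172. 257.] [ 0.461 -0.165] [array([ 0.457, -0.178])]
round_cradle 0.67 [103.7, 56.2, 176.7, 141.1] [148. 100.] [0.455 0.023] [array([0.437, 0.022])]
round_cradle 0.18 [127.8, 227.0, 219.2, 297.6] [172. 257.] [ 0.46  -0.165] [array([0.437, 0.022])]
radio 0.56 [37.3, 58.6, 149.6, 137.6] [96. 96.] [0.399 0.026] [array([0.433, 0.022])]
```

Request:
move_arm:
  motion:
    - [[0.5, 1, 32, 0, 0, 0, 1], [0.5, 0.5, 32, 0, 0, 0, 1], [0, 0, 32, 0, 0, 0, 1], [0, 0, 30, 0, 0, 0, 1], [0, 0, 16, 0, 0, 0, 1], [0, 0, 10, 0, 0, 0, 1], [0, 0, 0, 0, 0, 0, 1], [0, 0, 0, 0, 0, 0, 1], [0, 0, 0, 0, 0, 0, -1], [0, 0, 0, 0, 0, 0, -1], [0, 0, 0, 0, 0, 0, -1], [0, 0, 0, 0, 0, 0, -1], [0, 0, 0, 0, 0, 0, -1], [0, 0, 0, 0, 0, 0, -1], [0, 0, 0, 0, 0, 0, -1], [0, 0, 0, 0, 0, 0, -1]]
  newtons: 40

```text
t: 6.55
eef_pos: [0.6024, -0.0696, 0.1526]
tool_rot: [3.141, 0.0, 1.57]
ft_force: [-1.6, -0.8, 4.7]
width: 0.0488
```

Request:
move_arm:
  motion:
    - [[0, 0, -10, 0, 0, 0, -1], [0, 0, -20, 0, 0, 0, -1], [0, 0, -40, 0, 0, 0, -1], [0, 0, -40, 0, 0, 0, -1], [0, 0, -30, 0, 0, 0, -1], [-10, -14, 0, 0, 0, 0, -1], [-20, -28, 0, 0, 0, 0, -1], [-25, -34, 0, 0, 0, 0, -1], [-25, -34, 0, 0, 0, 0, -1], [-17, -23, 0, 0, 0, 0, -1], [-10, -13, 0, 0, 0, 0, -1], [0, 0, 0, 0, 0, 0, -1], [0, 0, 30, 0, 0, 0, -1], [0, 0, 35, 0, 0, 0, -1], [0, 0, 30, 0, 0, 0, -1], [0, 0, 18, 0, 0, 0, -1], [0, 0, 10, 0, 0, 0, -1], [0, 0, 7, 0, 0, 0, -1], [0, 0, 0, 0, 0, 0, -1], [0, 0, 0, 0, 0, 0, -1]]

```text
t: 9.05
eef_pos: [0.4564, -0.1766, 0.1627]
tool_rot: [3.141, 0.0, 1.57]
ft_force: [-0.4, 0.3, -2.4]
width: 0.0489
```

```bash
python3 - <<'E'
from h import *
s,p=wcam(); print(s['t'],s['eef_pos'],s['width'],s['ft_force'])
q=snap('side'); im=q['color'][:,:,::-1]
a=im[130:230,270:400]; b=p['color'][:,:,::-1]
cv2.imwrite('pics/s2.png',np.hstack([cv2.resize(a,(520,400)),cv2.resize(b,(270,400))]))
E
```

```text
9.05 [ 0.45638384 -0.17663992  0.16266334] 0.048910894569873964 [-0.39979961  0.26372286 -2.41850316]
```

View pics/s2.png

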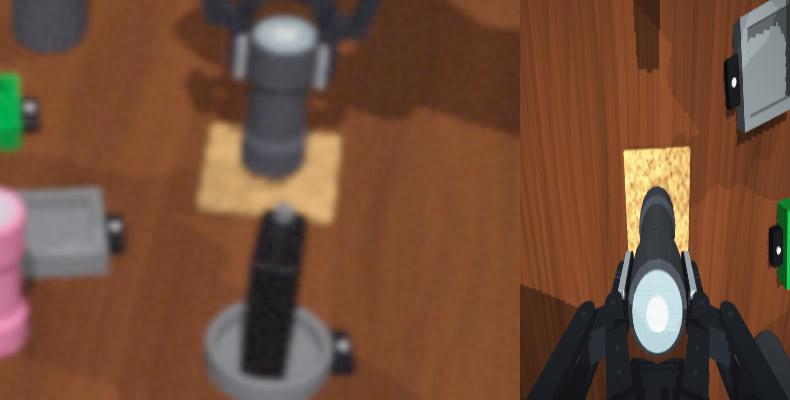

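The side view shows the torch upright in the jaws above the middle of the pad (crop ~(275,140)). Lowering the last 10 mm and releasing.

Request:
move_arm:
  motion:
    - [[0, 0, 3, 0, 0, 0, -1], [0, 0, 3, 0, 0, 0, -1], [0, 0, 2, 0, 0, 0, -1], [0, 0, 1.5, 0, 0, 0, -1], [0, 0, 0.5, 0, 0, 0, -1], [0, 0, 0, 0, 0, 0, -1]]

```text
t: 9.9
eef_pos: [0.4562, -0.1766, 0.1526]
tool_rot: [3.141, 0.0, 1.57]
ft_force: [-3.5, 0.1, 6.2]
width: 0.0488
```

Request:
move_arm:
  motion:
    - [[0, 0, 0, 0, 0, 0, 1], [0, 0, 0, 0, 0, 0, 1], [0, 0, 0, 0, 0, 0, 1], [0, 0, 0, 0, 0, 0, 1], [0, 0, 0, 0, 0, 0, 1], [0, 0, 0, 0, 0, 0, 1], [0, 0, -20, 0, 0, 0, 1], [0, 0, -40, 0, 0, 0, 1], [0, 0, -50, 0, 0, 0, 1], [0, 0, -40, 0, 0, 0, 1], [0, 0, 0, 0, 0, 0, 1]]

```text
t: 11.28
eef_pos: [0.4566, -0.1767, 0.3067]
tool_rot: [3.136, 0.002, 1.57]
ft_force: [-0.1, 1.0, 0.6]
width: 0.0855
```

```bash
python3 - <<'E'
from h import *
go(.629,.160,.304,94)
E
```

```text
t 11.3 eef [ 0.4566 -0.1767  0.3067] yaw 90.0 roll/pitch [3.1359e+00 2.5000e-03]
turn z -4.0, then mm x 323.9 y 195.5 z 2.7
```

Request:
move_arm:
  motion:
    - [[0, 0, 0, 0, 0, -4, 1], [20, 12, 0, 0, 0, 0, 1], [40, 24, 0, 0, 0, 0, 1], [50, 30, 0, 0, 0, 0, 1], [50, 30, 0, 0, 0, 0, 1], [50, 30, 0, 0, 0, 0, 1], [50, 30, 0, 0, 0, 0, 1], [40, 24, 0, 0, 0, 0, 1], [24, 15.5, 0, 0, 0, 0, 1], [0, 0, 0, 0, 0, 0, 1], [0, 0, 0, 0, 0, 0, 1], [0, 0, 0, 0, 0, 0, 1]]

```text
t: 12.78
eef_pos: [0.6285, 0.1594, 0.3022]
tool_rot: [3.141, 0.0, 1.639]
ft_force: [-0.4, -0.3, -0.5]
width: 0.0856
```

```bash
python3 - <<'E'
from h import *
s,p=wcam(); im=p['color'][:,:,::-1].copy()
def rect(cx,cy,z,lx,ly,deg,col):
    a=np.radians(deg);c,sn=np.cos(a),np.sin(a)
    q=[(cx+(i*lx*c-j*ly*sn)/2,cy+(i*lx*sn+j*ly*c)/2,z) for i,j in((1,1),(1,-1),(-1,-1),(-1,1))]
    cv2.polylines(im,[np.int32([proj(p,k) for k in q])],True,col,1)
rect(.629,.160,.098,.04,.04,4,(0,0,255)); rect(.6196,.1593,.02,.09,.062,4.5,(0,255,0)); rect(.5998,-.0697,.02,.072,.072,15,(0,255,0)); rect(.4333,.0208,.113,.058,.03,90,(0,0,255))
cv2.imwrite('pics/w3.png',im); go(.629,.16,.122,94);print(s['width'])
E
```

```text
t 12.8 eef [0.6285 0.1594 0.3022] yaw 93.9 roll/pitch [3.1413 0.    ]
turn z -0.1, then mm x 0.5 y 0.5 z 180.2
0.08560881212703361
```

View pics/w3.png

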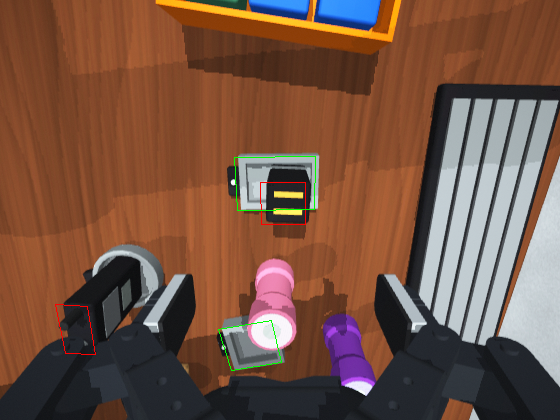

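The wrist picture shows the pack top at (287,203), about 4 px to the right of its prediction, so +3.5 mm in world x. The oblong and square cradle outlines fit to 1–2 px. Descending to grip the pack.

Request:
move_arm:
  motion:
    - [[0.5, 2, 35, 0, 0, 0, 1], [0, 1.5, 40, 0, 0, 0, 1], [0, 0, 40, 0, 0, 0, 1], [0, 0, 30, 0, 0, 0, 1], [0, 0, 19, 0, 0, 0, 1], [0, 0, 10, 0, 0, 0, 1], [0, 0, 0, 0, 0, 0, 1], [0, 0, 0, 0, 0, 0, 1], [0, 0, 0, 0, 0, 0, -1], [0, 0, 0, 0, 0, 0, -1], [0, 0, 0, 0, 0, 0, -1], [0, 0, 0, 0, 0, 0, -1], [0, 0, 0, 0, 0, 0, -1], [0, 0, 0, 0, 0, 0, -1], [0, 0, 0, 0, 0, 0, -1], [0, 0, 0, 0, 0, 0, -1], [0, 0, 0, 0, 0, 0, -1]]

```text
t: 14.95
eef_pos: [0.6323, 0.1611, 0.1283]
tool_rot: [3.141, -0.0, 1.64]
ft_force: [-2.9, 0.4, 4.3]
width: 0.0401
```

```bash
python3 - <<'E'
from h import *
go(.600,-.070,.25,105);print(observe()['width'])
E
```

```text
t 14.9 eef [0.6323 0.1611 0.1283] yaw 94.0 roll/pitch [ 3.1413e+00 -1.0000e-04]
turn z -11.0, then mm x -214.8 y -91.0 z -121.7
0.04008529067921572
```

Request:
move_arm:
  motion:
    - [[0, 0, -10, 0, 0, 0, -1], [0, 0, -25, 0, 0, 0, -1], [0, 0, -40, 0, 0, 0, -1], [0, 0, -40, 0, 0, 0, -1], [0, 0, -30, 0, 0, 0, -1], [0, 0, 0, 0, 0, -5.5, -1], [-15, -6, 0, 0, 0, -5.5, -1], [-30, -13, 0, 0, 0, 0, -1], [-40, -17, 0, 0, 0, 0, -1], [-40, -17, 0, 0, 0, 0, -1], [-40, -17, 0, 0, 0, 0, -1], [-30, -13, 0, 0, 0, 0, -1], [-15, -7, 0, 0, 0, 0, -1], [-4, -2, 0, 0, 0, 0, -1], [0, 0, 0, 0, 0, 0, -1], [0, 0, 0, 0, 0, 0, -1]]

```text
t: 16.95
eef_pos: [0.5972, -0.0684, 0.2729]
tool_rot: [3.142, -0.0, 1.833]
ft_force: [-1.0, -0.3, -2.8]
width: 0.0403
```

```bash
python3 - <<'E'
from h import *
s,p=wcam(); im=p['color'][:,:,::-1].copy()
def rect(cx,cy,z,lx,ly,deg,col):
    a=np.radians(deg);c,sn=np.cos(a),np.sin(a)
    q=[(cx+(i*lx*c-j*ly*sn)/2,cy+(i*lx*sn+j*ly*c)/2,z) for i,j in((1,1),(1,-1),(-1,-1),(-1,1))]
    cv2.polylines(im,[np.int32([proj(p,k) for k in q])],True,col,1)
rect(.600,-.070,.02,.072,.072,15,(0,255,0)); rect(.600,-.070,.02,.056,.056,15,(0,255,0)); e=s['eef_pos']
rect(e[0],e[1],e[2]-.120,.04,.04,15,(0,0,255))
cv2.imwrite('pics/w4.png',im); go(.6,-.07,.1385,105);print(s['width'])
E
```

```text
t 17.0 eef [ 0.5972 -0.0685  0.2729] yaw 105.0 roll/pitch [-3.1416e+00 -2.0000e-04]
turn z 0.0, then mm x -2.2 y 2.3 z 134.4
0.0403083445151332
```

View pics/w4.png

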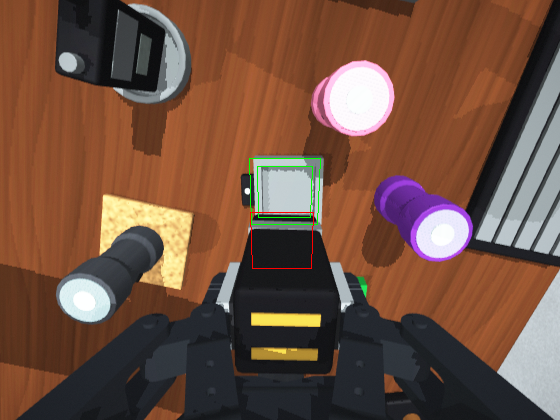

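Wrist view: the pack hangs straight. Its foot edge at (283,213) and the grey band at y≈226 match the predicted underside. The square pocket outline fits to about 2 px. The parked torch stands upright on the pad (130,260). Lowering the pack.

Request:
move_arm:
  motion:
    - [[-2, 2, 15, 0, 0, 0, -1], [0, 0, 30, 0, 0, 0, -1], [0, 0, 30, 0, 0, 0, -1], [0, 0, 25, 0, 0, 0, -1], [0, 0, 15, 0, 0, 0, -1], [0, 0, 10, 0, 0, 0, -1], [0, 0, 6, 0, 0, 0, -1], [0, 0, 3, 0, 0, 0, -1], [0, 0, 3, 0, 0, 0, -1], [0, 0, 3, 0, 0, 0, -1], [0, 0, 2.5, 0, 0, 0, -1], [0, 0, 1.5, 0, 0, 0, -1], [0, 0, 0.5, 0, 0, 0, -1], [0, 0, 0, 0, 0, 0, -1], [0, 0, 0, 0, 0, 0, -1]]

```text
t: 18.88
eef_pos: [0.5995, -0.0707, 0.1285]
tool_rot: [3.141, 0.0, 1.832]
ft_force: [1.0, 0.3, -2.7]
width: 0.0398
```

Request:
move_arm:
  motion:
    - [[0, 0, 0.6, 0, 0, 0, -1], [0, 0, 0.6, 0, 0, 0, -1], [0, 0, 0, 0, 0, 0, -1]]

```text
t: 19.25
eef_pos: [0.5997, -0.0708, 0.1283]
tool_rot: [3.141, 0.0, 1.832]
ft_force: [-6.1, -1.1, 8.6]
width: 0.0399
```

Request:
move_arm:
  motion:
    - [[0, 0, 0, 0, 0, 0, 1], [0, 0, 0, 0, 0, 0, 1], [0, 0, 0, 0, 0, 0, 1], [0, 0, 0, 0, 0, 0, 1], [0, 0, 0, 0, 0, 0, 1], [0, 0, -20, 0, 0, 0, 1], [0, 0, -50, 0, 0, 0, 1], [0, 0, -60, 0, 0, 0, 1], [0, 0, -40, 0, 0, 0, 1], [0, 0, 0, 0, 0, 0, 1], [0, 0, 0, 0, 0, 0, 1]]

```text
t: 20.62
eef_pos: [0.5993, -0.0707, 0.2973]
tool_rot: [3.142, 0.0, 1.832]
ft_force: [0.3, 0.7, -0.7]
width: 0.0856
```

```bash
python3 - <<'E'
from h import *
s,p=wcam()
cv2.imwrite('pics/w5.png',p['color'][:,:,::-1]);go(.4333,.0208,.30,91)
E
```

```text
t 20.7 eef [ 0.5992 -0.0706  0.2965] yaw 105.0 roll/pitch [-3.1405e+00 -5.0000e-04]
turn z 14.0, then mm x 94.3 y -164.3 z -3.5
```

View pics/w5.png

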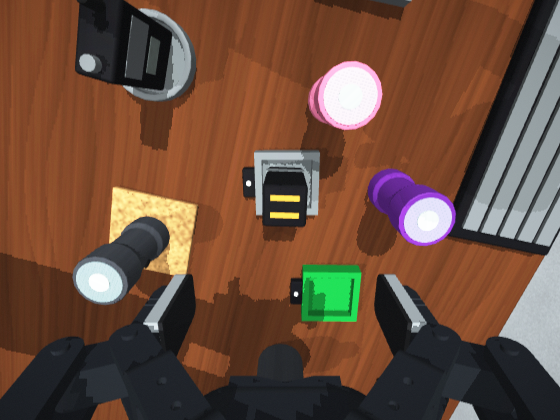

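The pack stands square inside the grey square cradle (285,195), and the torch on the pad is upright (120,262). Next, the radio.

Request:
move_arm:
  motion:
    - [[0, 0, -3, 0, 0, 7, 1], [0, 0, -1, 0, 0, 7, 1], [10, -17, 0, 0, 0, 0, 1], [20, -35, 0, 0, 0, 0, 1], [25, -43, 0, 0, 0, 0, 1], [20, -35, 0, 0, 0, 0, 1], [13, -23, 0, 0, 0, 0, 1], [6, -11, 0, 0, 0, 0, 1], [0, 0, 0, 0, 0, 0, 1], [0, 0, 0, 0, 0, 0, 1], [0, 0, 0, 0, 0, 0, 1]]

```text
t: 22.05
eef_pos: [0.4345, 0.0202, 0.3009]
tool_rot: [-3.141, -0.0, 1.587]
ft_force: [0.4, -0.2, 0.5]
width: 0.0854
```

```bash
cat >> h.py <<'E'
def rect(im,p,cx,cy,z,lx,ly,deg,col):
    a=np.radians(deg);c,sn=np.cos(a),np.sin(a)
    q=[(cx+(i*lx*c-j*ly*sn)/2,cy+(i*lx*sn+j*ly*c)/2,z) for i,j in((1,1),(1,-1),(-1,-1),(-1,1))]
    cv2.polylines(im,[np.int32([proj(p,k) for k in q])],True,col,1)
def circ(im,p,cx,cy,z,r,col):
    cv2.polylines(im,[np.int32([proj(p,(cx+r*np.cos(a),cy+r*np.sin(a),z)) for a in np.linspace(0,6.28,40)])],True,col,1)
E
python3 - <<'E'
from h import *
s,p=wcam(); im=p['color'][:,:,::-1].copy()
rect(im,p,.4333,.0208,.113,.058,.03,91,(0,0,255)); circ(im,p,.4334,.0219,.02,.042,(0,255,0)); circ(im,p,.4334,.0219,.02,.035,(0,255,0))
cv2.imwrite('pics/w6.png',im); go(.4333,.0208,.147,91)
E
```

```text
t 22.1 eef [0.4344 0.0203 0.3009] yaw 90.9 roll/pitch [-3.1409 -0.    ]
turn z -0.1, then mm x 0.6 y -1.1 z 153.9
```

View pics/w6.png

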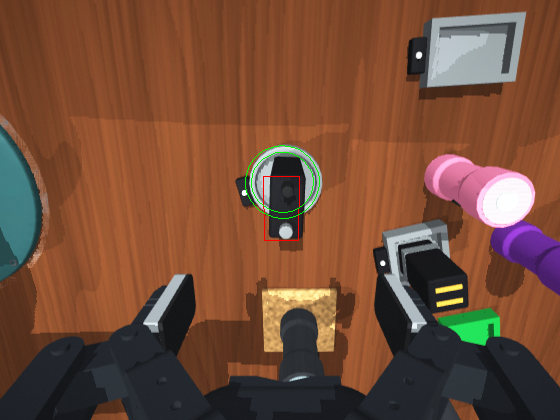

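The radio top is at (287,205), 5 px right of its prediction, so +3 to 4 mm in world x. The round cradle ring fits within about 2 px, and its centre is about 1.5 mm further +x. Gripping the radio.

Request:
move_arm:
  motion:
    - [[0.5, 2.5, 30, 0, 0, 0, 1], [0, 0, 40, 0, 0, 0, 1], [0, 0, 40, 0, 0, 0, 1], [0, 0, 25, 0, 0, 0, 1], [0, 0, 12, 0, 0, 0, 1], [0, 0, 5, 0, 0, 0, 1], [0, 0, 0, 0, 0, 0, 1], [0, 0, 0, 0, 0, 0, 1], [0, 0, 0, 0, 0, 0, -1], [0, 0, 0, 0, 0, 0, -1], [0, 0, 0, 0, 0, 0, -1], [0, 0, 0, 0, 0, 0, -1], [0, 0, 0, 0, 0, 0, -1], [0, 0, 0, 0, 0, 0, -1], [0, 0, 0, 0, 0, 0, -1], [0, 0, 0, 0, 0, 0, -1], [0, 0, 0, 0, 0, 0, -1], [0, 0, 0, 0, 0, 0, -1]]

```text
t: 24.35
eef_pos: [0.4365, 0.0211, 0.1494]
tool_rot: [3.141, 0.0, 1.588]
ft_force: [-1.9, 0.0, 5.4]
width: 0.0294
```

```bash
python3 - <<'E'
from h import *
go(.437,.0205,.30,4.5);go(.6196,.1593,.30,4.5);print(observe()['width'])
E
```

```text
t 24.4 eef [0.4365 0.0211 0.1494] yaw 91.0 roll/pitch [3.1414 0.    ]
turn z 86.5, then mm x 0.5 y 0.6 z -150.6
t 24.4 eef [0.4365 0.0211 0.1494] yaw 91.0 roll/pitch [3.1414 0.    ]
turn z 86.5, then mm x 193.4 y -123.4 z -150.6
0.029438293298260195
```

Request:
move_arm:
  motion:
    - [[0, 0, -10, 0, 0, 0, -1], [0, 0, -25, 0, 0, 0, -1], [0, 0, -40, 0, 0, 0, -1], [0, 0, -40, 0, 0, 0, -1], [0, 0, -30, 0, 0, 0, -1], [0, 0, 0, 0, 0, 6.5, -1], [0, 0, 0, 0, 0, 10, -1], [0, 0, 0, 0, 0, 10, -1], [0, 0, 0, 0, 0, 10, -1], [0, 0, 0, 0, 0, 10, -1], [0, 0, 0, 0, 0, 10, -1], [0, 0, 0, 0, 0, 10, -1], [0, 0, 0, 0, 0, 10, -1], [0, 0, 0, 0, 0, 6, -1], [0, 0, 0, 0, 0, 4, -1], [0, 0, 0, 0, 0, 0, -1]]

```text
t: 26.35
eef_pos: [0.4364, 0.0211, 0.2944]
tool_rot: [-3.142, 0.0, 0.078]
ft_force: [0.1, -0.1, -3.4]
width: 0.0299
```

Request:
move_arm:
  motion:
    - [[15, -10, 0, 0, 0, 0, -1], [30, -19, 0, 0, 0, 0, -1], [40, -25, 0, 0, 0, 0, -1], [40, -25, 0, 0, 0, 0, -1], [35, -23, 0, 0, 0, 0, -1], [23, -15, 0, 0, 0, 0, -1], [10, -6, 0, 0, 0, 0, -1], [0, 0, 0, 0, 0, 0, -1], [0, 0, 0, 0, 0, 0, -1], [0, 0, 0, 0, 0, 0, -1]]

```text
t: 27.6
eef_pos: [0.6189, 0.1583, 0.2947]
tool_rot: [-3.142, -0.001, 0.078]
ft_force: [0.5, -0.1, -3.1]
width: 0.0299
```

```bash
python3 - <<'E'
from h import *
s,p=wcam(); im=p['color'][:,:,::-1].copy()
rect(im,p,.6196,.1593,.02,.09,.062,4.5,(0,255,0)); rect(im,p,.6196,.1593,.02,.074,.046,4.5,(0,255,0));e=s['eef_pos']
rect(im,p,e[0],e[1],e[2]-.1414,.058,.03,np.degrees(s['tool_rot'][2]),(0,0,255))
cv2.imwrite('pics/w7.png',im); go(.6196,.1593,.16,4.5);print(s['width'],s['ft_force'])
E
```

```text
t 27.6 eef [0.6189 0.1583 0.2946] yaw 4.4 roll/pitch [-3.1416e+00 -6.0000e-04]
turn z -0.1, then mm x 0.8 y -0.9 z 134.6
0.029932167024629783 [ 0.49437877 -0.13717944 -3.05982988]
```

View pics/w7.png

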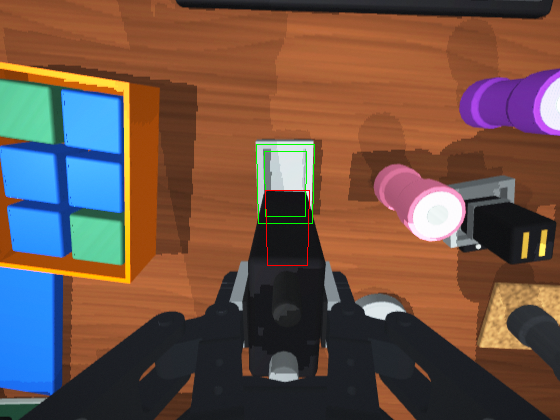

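The radio hangs straight and its underside edge (287,191) sits on its prediction. The oblong pocket is aligned and about 2 mm further +x. Lowering.

Request:
move_arm:
  motion:
    - [[2, -1, 15, 0, 0, 0, -1], [0, 0, 30, 0, 0, 0, -1], [0, 0, 30, 0, 0, 0, -1], [0, 0, 28, 0, 0, 0, -1], [0, 0, 18, 0, 0, 0, -1], [0, 0, 9, 0, 0, 0, -1], [0, 0, 4, 0, 0, 0, -1], [0, 0, 3, 0, 0, 0, -1], [0, 0, 3, 0, 0, 0, -1], [0, 0, 2.5, 0, 0, 0, -1], [0, 0, 1.5, 0, 0, 0, -1], [0, 0, 1, 0, 0, 0, -1], [0, 0, 0, 0, 0, 0, -1], [0, 0, 0, 0, 0, 0, -1]]

```text
t: 29.4
eef_pos: [0.6213, 0.1599, 0.1495]
tool_rot: [-3.142, -0.0, 0.078]
ft_force: [-0.0, -0.1, 1.0]
width: 0.0295
```

Request:
move_arm:
  motion:
    - [[0, 0, 0.4, 0, 0, 0, -1], [0, 0, 0, 0, 0, 0, 1], [0, 0, 0, 0, 0, 0, 1], [0, 0, 0, 0, 0, 0, 1], [0, 0, 0, 0, 0, 0, 1], [0, 0, 0, 0, 0, 0, 1], [0, 0, 0, 0, 0, 0, 1], [0, 0, -20, 0, 0, 0, 1], [0, 0, -40, 0, 0, 0, 1], [0, 0, -50, 0, 0, 0, 1], [0, 0, -40, 0, 0, 0, 1], [0, 0, 0, 0, 0, 0, 1], [0, 0, 0, 0, 0, 0, 1]]

```text
t: 31.02
eef_pos: [0.621, 0.1599, 0.2992]
tool_rot: [-3.142, -0.0, 0.078]
ft_force: [-0.3, 0.5, -0.2]
width: 0.0853
```

```bash
python3 - <<'E'
from h import *
s,p=wcam(); q=snap('side')
a=p['color'][90:400,130:420,::-1]; b=cv2.resize(q['color'][130:290,190:390,::-1],(388,310))
cv2.imwrite('pics/w8.png',np.hstack([a,b]))
go(.4563,-.1767,.30,4.5)
E
```

```text
t 31.1 eef [0.621  0.1598 0.298 ] yaw 4.5 roll/pitch [3.1414e+00 1.4000e-03]
turn z -0.0, then mm x -190.6 y 322.6 z -2.0
```

View pics/w8.png

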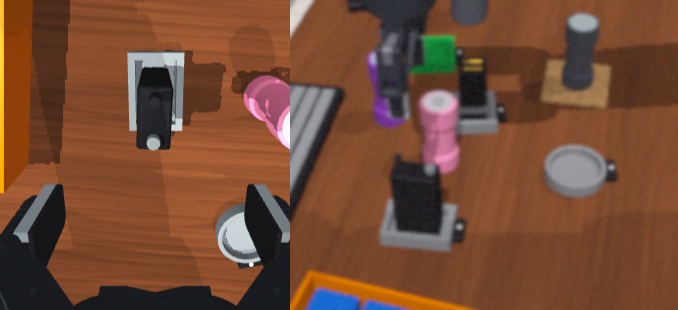

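The radio stands inside the oblong cup (left crop (155,100), right crop (418,205)). The round cup (575,170) is empty and the torch stands on the pad (580,55). Back to the torch.

Request:
move_arm:
  motion:
    - [[-12, 20, 0, 0, 0, 0, 1], [-22, 38, 0, 0, 0, 0, 1], [-28, 48, 0, 0, 0, 0, 1], [-28, 48, 0, 0, 0, 0, 1], [-28, 48, 0, 0, 0, 0, 1], [-28, 48, 0, 0, 0, 0, 1], [-22, 37, 0, 0, 0, 0, 1], [-15, 25, 0, 0, 0, 0, 1], [-7.5, 10.5, 0, 0, 0, 0, 1], [0, 0, 0, 0, 0, 0, 1], [0, 0, 0, 0, 0, 0, 1], [0, 0, 0, 0, 0, 0, 1]]

```text
t: 32.62
eef_pos: [0.4567, -0.1757, 0.2987]
tool_rot: [-3.141, 0.0, 0.079]
ft_force: [-0.5, 0.1, -0.1]
width: 0.0854
```

```bash
python3 - <<'E'
from h import *
s,p=wcam(); im=p['color'][:,:,::-1].copy()
circ(im,p,.4563,-.1767,.118,.025,(0,0,255)); circ(im,p,.4348,.0219,.02,.042,(0,255,0)); circ(im,p,.4348,.0219,.02,.035,(0,255,0))
cv2.imwrite('pics/w9.png',im); go(.4563,-.1767,.1525,4.5)
E
```

```text
t 32.7 eef [ 0.4567 -0.1758  0.2987] yaw 4.5 roll/pitch [-3.1414e+00  2.0000e-04]
turn z 0.0, then mm x -0.5 y 0.8 z 146.2
```

View pics/w9.png

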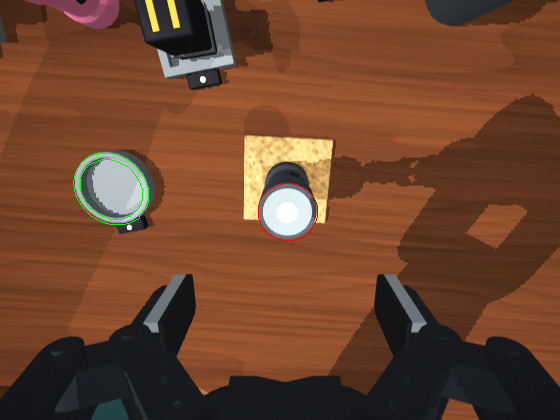

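The torch head (288,211) lies exactly in its predicted circle, and the round cup (112,188) in its own. Gripping the torch.

Request:
move_arm:
  motion:
    - [[-0.5, 1, 32, 0, 0, 0, 1], [0, 0, 38, 0, 0, 0, 1], [0, 0, 36, 0, 0, 0, 1], [0, 0, 24, 0, 0, 0, 1], [0, 0, 11, 0, 0, 0, 1], [0, 0, 5, 0, 0, 0, 1], [0, 0, 0, 0, 0, 0, 1], [0, 0, 0, 0, 0, 0, 1], [0, 0, 0, 0, 0, 0, -1], [0, 0, 0, 0, 0, 0, -1], [0, 0, 0, 0, 0, 0, -1], [0, 0, 0, 0, 0, 0, -1], [0, 0, 0, 0, 0, 0, -1], [0, 0, 0, 0, 0, 0, -1], [0, 0, 0, 0, 0, 0, -1]]

```text
t: 34.55
eef_pos: [0.4561, -0.1776, 0.1533]
tool_rot: [3.141, -0.001, 0.078]
ft_force: [-0.2, -0.4, 5.7]
width: 0.0493
```

```bash
python3 - <<'E'
from h import *
go(.4348,.0219,.20,4.5);print(observe()['width'])
E
```

```text
t 34.5 eef [ 0.4561 -0.1776  0.1533] yaw 4.5 roll/pitch [ 3.1412e+00 -6.0000e-04]
turn z -0.0, then mm x -5.6 y -200.6 z -46.7
0.049309909031781604
```

Nothing tall stands between here and the round cup, so I'll lift 80 mm, cross, and lower to just above contact.

Request:
move_arm:
  motion:
    - [[0, 0, -10, 0, 0, 0, -1], [0, 0, -25, 0, 0, 0, -1], [0, 0, -30, 0, 0, 0, -1], [0, 0, -15, 0, 0, 0, -1], [-1, -15, 0, 0, 0, 0, -1], [-1, -30, 0, 0, 0, 0, -1], [-1, -40, 0, 0, 0, 0, -1], [-1, -40, 0, 0, 0, 0, -1], [-0.6, -35, 0, 0, 0, 0, -1], [-0.5, -25, 0, 0, 0, 0, -1], [-0.5, -12, 0, 0, 0, 0, -1], [0, -3.6, 0, 0, 0, 0, -1], [0, 0, 0, 0, 0, 0, -1], [0, 0, 0, 0, 0, 0, -1], [0, 0, 20, 0, 0, 0, -1], [0, 0, 20, 0, 0, 0, -1], [0, 0, 15, 0, 0, 0, -1], [0, 0, 0, 0, 0, 0, -1], [0, 0, 0, 0, 0, 0, -1]]

```text
t: 36.92
eef_pos: [0.4349, 0.0221, 0.1782]
tool_rot: [3.142, -0.0, 0.078]
ft_force: [0.2, 0.0, -1.7]
width: 0.0492
```

```bash
python3 - <<'E'
from h import *
s,p=wcam(); go(.4348,.0219,.1533,4.5);print(s['ft_force'],s['width'])
im=p['color'][:,:,::-1].copy(); e=s['eef_pos']
circ(im,p,.4348,.0219,.02,.035,(0,255,0));circ(im,p,e[0],e[1],e[2]-.1453,.025,(0,0,255))
q=snap('side'); cv2.imwrite('pics/w10.png',np.hstack([im[80:400,130:430],cv2.resize(q['color'][130:290,240:440,::-1],(400,320))]))
E
```

```text
t 37.0 eef [0.435  0.0221 0.1785] yaw 4.5 roll/pitch [ 3.1415e+00 -9.0000e-04]
turn z -0.0, then mm x -0.3 y 0.1 z 25.2
[ 0.24886732  0.02173983 -1.7236219 ] 0.049159917704219395
```

View pics/w10.png

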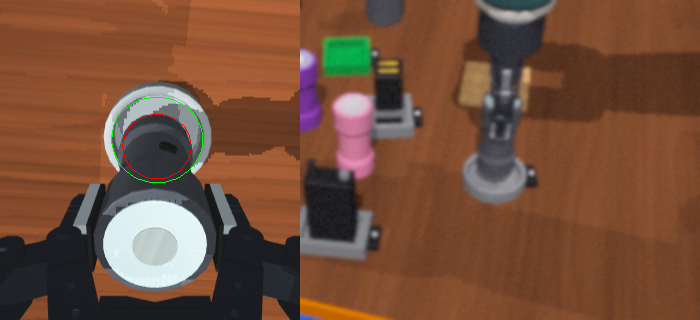

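The torch foot (157,148) is inside the pocket circle (left crop), and the side view shows it over the round cup. Lowering the last 25 mm gently.

Request:
move_arm:
  motion:
    - [[0, 0, 7, 0, 0, 0, -1], [0, 0, 6, 0, 0, 0, -1], [0, 0, 4, 0, 0, 0, -1], [0, 0, 3, 0, 0, 0, -1], [0, 0, 2.5, 0, 0, 0, -1], [0, 0, 1.5, 0, 0, 0, -1], [0, 0, 0.8, 0, 0, 0, -1], [0, 0, 0.4, 0, 0, 0, -1], [0, 0, 0, 0, 0, 0, -1], [0, 0, 0, 0, 0, 0, -1]]

```text
t: 38.28
eef_pos: [0.435, 0.022, 0.1533]
tool_rot: [3.141, -0.001, 0.078]
ft_force: [-1.6, 0.0, 5.7]
width: 0.049
```

Contact of about 7 N and the same height as at pick-up. Releasing, rising and backing away.

Request:
move_arm:
  motion:
    - [[0, 0, 0, 0, 0, 0, 1], [0, 0, 0, 0, 0, 0, 1], [0, 0, 0, 0, 0, 0, 1], [0, 0, 0, 0, 0, 0, 1], [0, 0, 0, 0, 0, 0, 1], [0, 0, 0, 0, 0, 0, 1], [0, 0, -20, 0, 0, 0, 1], [0, 0, -40, 0, 0, 0, 1], [0, 0, -50, 0, 0, 0, 1], [0, 0, -50, 0, 0, 0, 1], [0, 30, -20, 0, 0, 0, 1], [0, 50, 0, 0, 0, 0, 1], [0, 60, 0, 0, 0, 0, 1], [0, 60, 0, 0, 0, 0, 1], [0, 60, 0, 0, 0, 0, 1], [0, 40, 0, 0, 0, 0, 1], [0, 0, 0, 0, 0, 0, 1], [0, 0, 0, 0, 0, 0, 1], [0, 0, 0, 0, 0, 0, 1]]

```text
t: 40.65
eef_pos: [0.4582, -0.2761, 0.3328]
tool_rot: [3.141, -0.0, 0.079]
ft_force: [-0.4, -0.2, 0.4]
width: 0.0854
```

```bash
python3 - <<'E'
from h import *
s=observe(); print(s['t'],s['eef_pos'],s['ft_force'])
p=snap('top'); q=snap('side'); im=p['color'][:,:,::-1].copy()
f=lambda c,x0,y0,x1,y1,w: cv2.resize(c['color'][y0:y1,x0:x1,::-1],(w,int(w*(y1-y0)/(x1-x0))),interpolation=cv2.INTER_CUBIC)
a=f(p,205,140,365,310,400);b=f(q,210,130,380,290,400);h=min(len(a),len(b));cv2.imwrite('pics/end.png',np.hstack([a[:h],b[:h]]))
for n,c in(('torch',(.4348,.0219)),('radio',(.6205,.1595)),('pack',(.6,-.07))):
    for k in(p,q): print(n,[(round(m['score'],2),np.round(ray(k,m['uv'],.008)[:2],3)) for m in mark_of(n,k)[:4]],c)
for n in('flask','crate'): print(n,[np.round(ray(k,m['uv'],0)[:2],3) for k in(p,q) for m in mark_of(n,k)[:1]])
E
```

```text
40.65 [ 0.45820538 -0.27612103  0.33284236] [-0.43735744 -0.24522942  0.40278514]
torch [(0.98, array([0.618, 0.024])), (0.88, array([0.425, 0.021])), (0.7, array([ 0.72 , -0.041]))] (0.4348, 0.0219)
torch [(0.9, array([0.624, 0.04 ])), (0.62, array([0.428, 0.027])), (0.57, array([ 0.719, -0.049]))] (0.4348, 0.0219)
radio [(0.71, array([0.62 , 0.165]))] (0.6205, 0.1595)
radio [(0.82, array([0.621, 0.159])), (0.72, array([ 0.454, -0.171])), (0.61, array([0.425, 0.037]))] (0.6205, 0.1595)
pack [(0.66, array([ 0.587, -0.07 ]))] (0.6, -0.07)
pack [(0.8, array([ 0.608, -0.076]))] (0.6, -0.07)
flask [array([ 0.667, -0.334]), array([ 0.666, -0.328])]
crate [array([0.618, 0.382]), array([0.62 , 0.376])]
```

View pics/end.png

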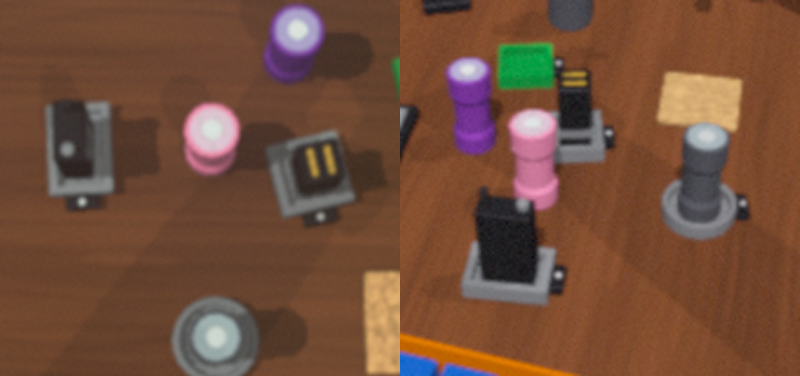

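All three devices stand upright inside their own cups: torch (215,338), radio (72,140) and pack (320,165) in the top crop. The side crop agrees, the pad is empty, and the arm is clear.

```bash
python3 -c "
from plant import *
print(job_done())"
```

```text
the job is handed in; nothing more can be done
None
```

The job is handed in at about 41 s of the 109 s allowed. The torch is in the round cradle, the radio in the oblong one and the battery pack in the square one. I parked the torch on the cork pad first, let go of it there, then moved the pack, the radio and finally the torch.

**Placing:** all three were set down gently. The wrist readings near contact were about 9 N or less, well under the 70 N limit.

**Last checks:** the final top and side pictures show each device upright inside its lip, the pad empty and the arm clear. The flask and crate marks agree with the start to within about 7 mm.

**What disagreed:** the network's origin marks for the torch and the pack were up to about 13 mm from where I set them down. The two cameras differed from each other by up to about 20 mm (for the pack), so I trusted the pictures and the wrist-camera outlines, which fitted to about 2 mm. The side view also gave two false radio hits at low positions, which I ignored. `job_done()` reports no verdict, so I have no confirmation beyond these checks.

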